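Put the odd barometer knob away with its twin in the revolving parts tray

TASK

One ebonised barometer knob has been left standing on the counter; its twin is in one of the three compartments of the revolving parts tray. Turn the tray by its crank until the compartment that holds the twin faces the open bay at the front of the glass cover, then lower the loose knob into that compartment, standing upright beside its twin. Do not drop it, knock over or lift out anything in the tray, or disturb the other things on the counter.

Things in the scene. Friction and masses are not known exactly. Their poses are not given: they have to be found in the camera images.
- loose_knob_mid (a point): The loose knob: black ebonised wood, standing on the counter, 62 mm tall, 0.06 to 0.11 kg. This point is its centre, 31 mm above its flat underside; z is its upright axis. Foot 42 mm across and 9 mm high, a narrow neck, then a straight barrel 40 mm across from 26 to 49 mm above the underside (good to grip), then a small dome.
- twin_knob_mid (a point): The twin of the loose knob, the same in shape and size, standing in one of the tray's two compartments at the far side, towards one side of it. This point is its centre, 31 mm above the tray floor.
- case: Square case of the revolving tray, 310 x 310 mm, fixed; origin under its centre, on the counter. Its -x axis points to its front, which faces the robot within 0.15 rad. An 18 mm plinth, four brass corner posts and a flat clear glass cover, underside 108 mm and top 114 mm above the counter (corner buttons to 123 mm).
- hub (a point): Centre of the tray on its floor, 30 mm above the counter, on the upright axis about which the tray and crank turn (the centre of the case).
- tray (a joint): Turning angle of tray and crank, rad, 0 at the start in every case, positive anticlockwise from above; no stops, light friction (0.05 N m), stays where left. The round tray, 290 mm across, has three equal compartments of 120 degrees, 140 mm from axis to rim; rim 25 mm and dividers 22 mm high above the pale felt floor, dividers 6 mm thick, hub 32 mm across.
- bin0 (a point): Floor point of the compartment over which the crank arm points, midway between its dividers, 74 mm from the axis; it is roughly at the front at the start. It holds the thermometer holder.
- bin1 (a point): The like point of the next compartment, 120 degrees anticlockwise from bin0 seen from above.
- bin2 (a point): The like point of the compartment 120 degrees clockwise from bin0 seen from above.
- crank (a point): Middle of the upright brass crank knob above the glass cover, about 151 mm above the counter: 24 mm across, from 130 to 172 mm above the counter, free to spin, on the end of a flat brass arm (top 130 mm above the counter), 70 mm from the tray's axis. It travels with the tray on a 70 mm circle; at the start it stands roughly over the open bay.
- bracket_mid (a point): Cast bronze gimbal bracket, a U-shaped yoke 60 x 30 mm and 55 mm tall, standing loose in a compartment. This point is its centre, 27.5 mm above the tray floor; z is its upright axis.
- thermo_mid (a point): Silvered thermometer holder, a flat plate 104 x 26 mm and 13 mm high with a red-filled tube, lying loose in compartment bin0. This point is its centre, 6.5 mm above the tray floor; z points up.
- compass_lid: Cork-lined round brass compass lid lying cork up on the counter, 90 mm across, 17 mm high; origin under its centre.
- trough_compass: Brass trough compass, a long box 160 x 34 x 30 mm, lying on the counter; origin under its centre, long axis y.
- polish_jar: Amber jar of polish with a steel cap, 60 mm across, 75 mm tall, standing on the counter; origin under its centre.
- screwdriver: Screwdriver 170 mm long lying on the counter; origin under its middle, along x.
- brush: Brush 160 mm long lying on the counter; origin under its middle, along x.
- bay (a point): Middle of the open bay cut in the glass cover at its front, level with the cover's top, 95 mm in front of the case's centre. The bay is 190 mm wide (case y from -95 to 95 mm) and runs back from the cover's front edge to 35 mm in front of the case's centre. Only the compartment at the front can be reached through it from above.
Things that resemble listed ones, but are neither listed nor needed, are in the scene too. What is shaped like the part that bears loose_knob_mid but pink or purple is not meant.

How it is judged:
By the outcome, as a careful person would: the job done as asked, in the order asked, and still so for the second after the job is handed in, with the robot touching nothing.
It also fails if it takes over 54 s, if anything falls off the work surface, if the arm or the gripper's body presses on something with over 40 N, if the wrist force passes 120 N, or if a joint passes its speed limit or range.

ROBOT

A 6-joint arm with a two-finger parallel gripper is mounted at the origin on the work surface. World frame = base frame: x ahead of the robot, y to its left, z up, the work surface at z = 0. Lengths are in m, angles in rad, forces in N, time in s.
With the tool pointing down it reaches from about 0.25 to 0.725 m from the base axis. Payload 4 kg.
Tool frame: the origin (TCP) lies midway between the tips of the shut fingers; the grasp point (between the pads) lies 19 mm behind it; z points along the fingers, y is the line along which they close (so a half turn about z gives the same grasp; the last joint's range is limited). The gripper opens to 85 mm and grips with 20 to 120 N. Pads are 22 mm wide; open, the fingers measure 114 mm over their backs; the gripper's body (76 mm by 85 mm) begins 54 mm behind the grasp point. The pads swing forward as they close: fully open they stand 13 mm farther back than shut.
Start: joints at [1.251, 0.241, 0.005, 1.335, 0, 1.571], TCP at [0.157, 0.475, 0.231] pointing down, gripper open.
Joint ranges: [-2.72, 2.72], [-1.05, 1.87], [-1.09, 1.28], [-1.99, 2.15], [-1.42, 1.44], [-3.14, 3.14]. Speed limits (rad/s): [2.79, 2.79, 3.14, 3.14, 3.14, 3.14].

INTERFACE

Orientations are given as a rotation vector (axis times angle).
In Python, from station import ctrl gives the robot as it stands.
- The arm moves only by the tool arm_command, never from a script. Its argument "increments" is a list of rows, each an object of numbers: "fingers": the finger opening in mm, from 0 to 85.4; "dx", "dy", "dz": the shift along the tool's x, y, z normalised to -1 to 1, where 1 is 400 mm; "spin": the turn about the tool's z normalised to -1 to 1, where 1 is 180 degrees. In form: [{"fingers": .., "dx": .., "dy": .., "dz": .., "spin": ..}, ...]. A call has 1 to 20 rows; each row is the pose to reach, as a shift and turn from the pose commanded when the call began, along the tool's axes at that moment, turning the shorter way round; what a row does not reach only later rows make up. A row lasts 1/8 s, in which the tool goes at most 62.5 mm and 10.7 degrees, less where a joint would pass 70% of its speed; a pose out of reach is approached as far as the arm can. A call with a number of a shift or a turn outside -1 to 1 is refused whole. A call with a gripper value outside its range is refused whole. The fingers move at their own pace and stop on an object; "grip_force" is the grip in N (left out, the last holds). Time passes only in rows, so rows that repeat a pose let the fingers close. It gives the time, the measured TCP pose, the force, the opening and the grip force at its end, in the units of the state.
- ctrl.sense(): the state, without advancing time (a new reading comes with each control period).
- ctrl.camera(name): name is "scene" or "top"; returns a dict with "pixels" (480x640x3 uint8, blue, green, red), "K" (3x3 intrinsics, pixels), "R" (3x3) and "t" (3): a world point X has camera coordinates R X + t. Camera axes: x right, y down, z forward; pixel columns grow to the right and rows downward; lengths in m; the calibration is good to about 2 mm. A picture is of the moment at which its call begins. There is no depth.
- ctrl.close_job(): hands the job in; it is judged then, once.
The state is a dict: "t": time; "joints": joint angles; "qvel": joint speeds; "tau": joint torques, N m; "position": TCP position; "eef_rot": TCP orientation; "contact_force": force on the tool from outside, world axes, zero at the start; "torque": the same for the moment, N m; "opening": finger opening in m; "grasp_force": force on a finger pad.
Only numpy, scipy, OpenCV 4.12 (cv2) and the standard library are available. Lean on these libraries where they do the work, as an engineer would, in place of code of your own. Each camera call takes 0.05 s, during which the arm holds its last target. There are 200 camera calls.

## Working session

There is one attempt and no reset: what is moved stays moved. The work goes in short steps, Python scripts to look and compute and a tool call to move; the robot and the scene stay as the last step left them, time stands still between calls to the robot, and variables do not carry over. Pictures are saved under pics/ and viewed, at most 13 in all, crops included, and the job is handed in when it is done.

Besides the shell and the picture viewer there is one more tool, called after "Emit:" as name(argument=value, ...) on one line, values as JSON. arm_command: Moves the arm, as the interface text tells. Its arguments: {"type":"object","properties":{"increments":{"type":"array"},"grip_force":{"type":"number"}},"required":["increments"]}

```bash
mkdir -p pics; cat > h.py <<'E'
import numpy as np, cv2
from station import ctrl
def cam(n):
    c=ctrl.camera(n); c['pixels']=np.asarray(c['pixels']); c={k:np.asarray(v) for k,v in c.items()}; return c
def ray(c,u,v,z):
    d=c['R'].T@np.linalg.inv(c['K'])@np.array([u,v,1.]); o=-c['R'].T@c['t']
    return (o+d*(z-o[2])/d[2]).round(4)
def proj(c,X):
    p=c['K']@(c['R']@np.asarray(X,float)+c['t']); return (p[:2]/p[2]).round(1)
E
python3 - <<'E'
from h import *
for n in('scene','top'):
    c=cam(n); cv2.imwrite(f'pics/{n}0.png',c['pixels']); print(n,-c['R'].T@c['t'],c['K'][0,0],c['R'].round(2).tolist())
s=ctrl.sense();print(s)
E
```

```text
scene [1.17972052 0.74623101 0.89163455] 501.68939080041196 [[-0.77, 0.64, 0.0], [0.4, 0.48, -0.78], [-0.5, -0.6, -0.63]]
top [0.39332349 0.01598702 1.14407389] 479.7812979361185 [[0.02, -1.0, -0.01], [-0.98, -0.02, -0.18], [0.18, 0.01, -0.98]]
{'t': 0.1, 'joints': array([1.25098274e+00, 2.41346942e-01, 3.83949270e-03, 1.33519256e+00,
       3.62975944e-06, 1.57080253e+00]), 'qvel': array([-0.00020116, -0.00082743,  0.00457773,  0.00043686, -0.00049684,
        0.00109192]), 'tau': array([ 3.14935769e-04, -3.73136866e+01,  2.53011024e+01,  1.08651703e-02,
        4.78458003e-05, -2.79413250e-06]), 'position': array([0.15701382, 0.47410405, 0.2304899 ]), 'eef_rot': array([-5.00184394e-01, -3.10120692e+00,  2.95095530e-03]), 'contact_force': array([-0.27019139,  0.17502864, -0.70073247]), 'torque': array([-0.02983766, -0.01910871,  0.04091708]), 'grasp_force': 0.0, 'opening': 0.0856497095212289}
```

View pics/scene0.png

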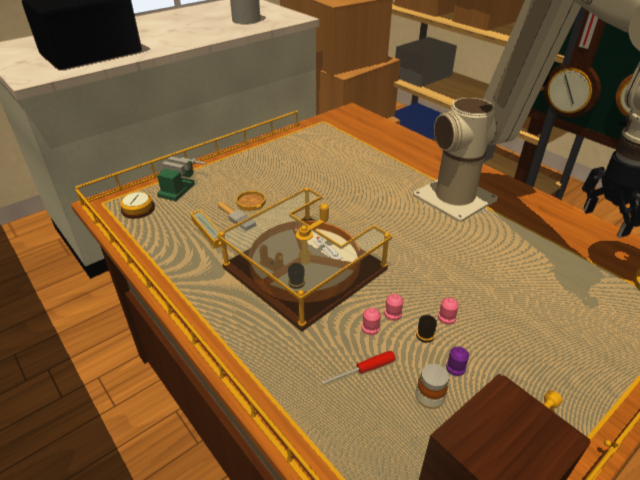

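View pics/top0.png

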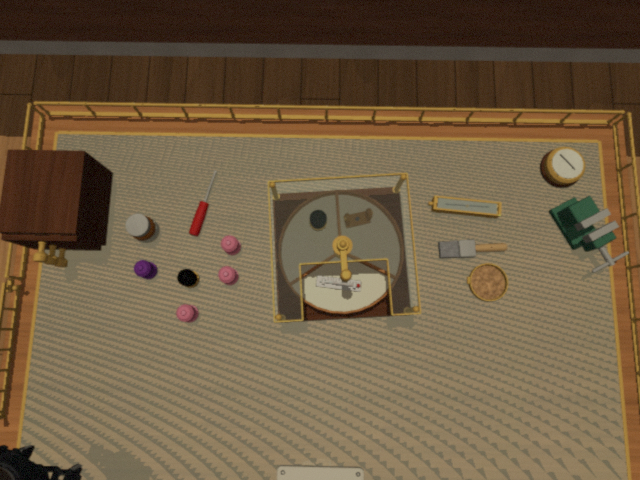

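The scene view shows the loose black knob at (427,328) and the tray at (305,260). In the top view the loose knob is at (187,278), the crank knob near (346,275), the hub near (343,243), and the twin at (318,219). That puts the twin far-left, so it is in bin2 and the tray needs about +120°.

```bash
python3 - <<'E'
from h import *
t=cam('top');s=cam('scene')
def big(c,x,y,w,h,f): return cv2.resize(c['pixels'][y:y+h,x:x+w],None,fx=f,fy=f,interpolation=cv2.INTER_CUBIC)
cv2.imwrite('pics/tz.png',big(t,250,160,180,170,3.5)); 
cv2.imwrite('pics/sz.png',big(s,210,180,270,180,2.9))
for c,x,y,w,h in((t,170,260,36,36),(s,410,310,35,35),(t,305,205,26,28),(s,283,255,28,36)):
    g=c['pixels'][y:y+h,x:x+w].max(2); m=(g<45).astype(np.uint8)
    n,l,st,ce=cv2.connectedComponentsWithStats(m)
    for i in range(1,n):
        if st[i,4]>30: print((ce[i]+[x,y]).round(1),st[i]+[x,y,0,0,0])
    print('-')
print(ctrl.sense()['position'],cv2.Rodrigues(ctrl.sense()['eef_rot'])[0].round(3).tolist())
E
```

```text
[186.8 277.4] [178 269  19  17 243]
-
[426.6 326.1] [419 316  17  22 301]
-
[317.4 218.5] [311 211  15  17 127]
-
-
[0.15706663 0.47428916 0.23075977] [[-0.949, 0.314, -0.0], [0.314, 0.949, -0.001], [0.0, -0.001, -1.0]]
```

View pics/tz.png

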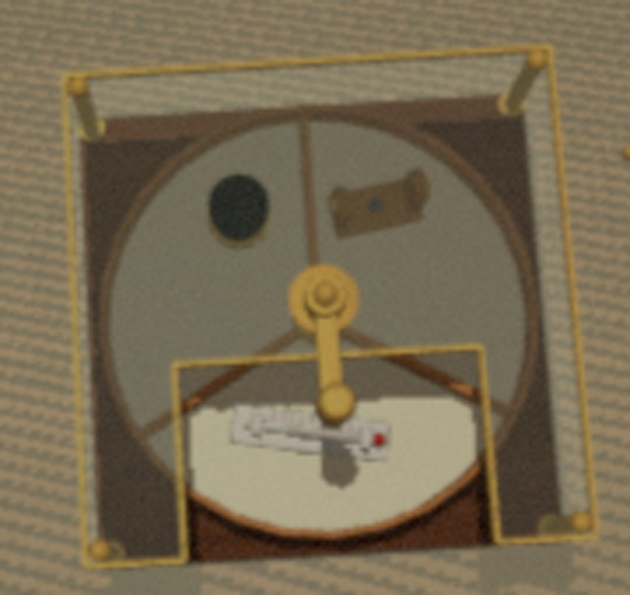

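View pics/sz.png

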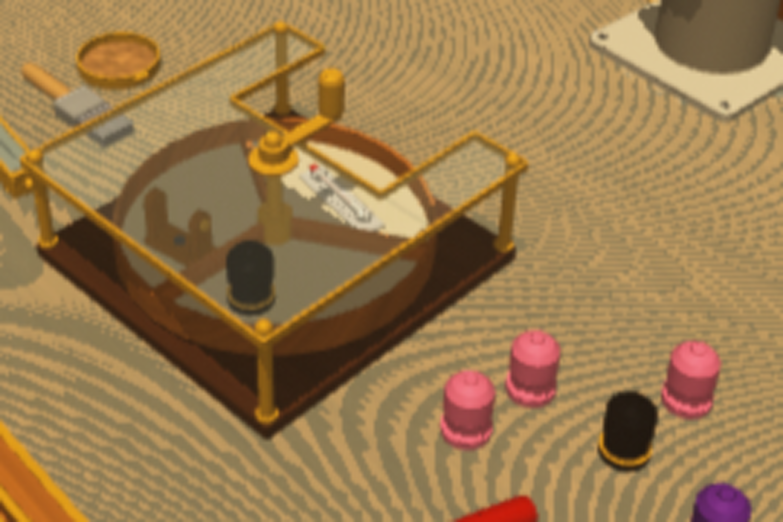

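The top crop shows the cover's corner buttons at zoom px (78,84), (538,57), (100,549) and (581,522), the crank knob at (337,402), and the twin in the far-left bin. The scene crop confirms the twin is upright and shows the crank knob spanning (331,70) to (331,115).

```bash
cat >> h.py <<'E'
def tri(a,pa,b,pb):
    P=lambda c:c['K']@np.c_[c['R'],c['t']]
    X=cv2.triangulatePoints(P(a),P(b),np.array(pa,float),np.array(pb,float))[:,0]; return (X[:3]/X[3]).round(4)
E
python3 - <<'E'
from h import *
t=cam('top');s=cam('scene')
Z=lambda u,v:(u/3.5+250,v/3.5+160)
S=lambda u,v:(u/2.9+210,v/2.9+180)
B=np.array([ray(t,*Z(*p),.12) for p in((78,84),(538,57),(100,549),(581,522))]);print(B,B.mean(0))
print('sides',[(np.linalg.norm(B[i]-B[j]).round(4)) for i,j in((0,1),(2,3),(0,2),(1,3))])
d=(B[0]-B[2])+(B[1]-B[3]);e=(B[0]-B[1])+(B[2]-B[3]);print('yaw',np.arctan2(d[1],d[0]),np.arctan2(-e[0],e[1]))
print('axle cap',tri(t,Z(325,292),s,S(273,139)),ray(t,*Z(325,292),.14))
print('crank top',tri(t,Z(338,400),s,S(331,73)),ray(t,*Z(338,400),.170),ray(s,*S(331,92),.151))
print('loose',tri(t,(186.8,277.4),s,(426.6,326.1)),ray(t,186.8,277.4,.04),ray(s,426.6,326.1,.034))
print('twin',ray(t,317.8,218.5,.065),ray(s,*S(251,276),.061))
for n,p in dict(p1=(228,275),p2=(230,244),p3=(187,313),pu=(145,270)).items(): print(n,ray(t,*p,.04))
E
```

```text
[[ 0.7113  0.12    0.12  ]
 [ 0.7346 -0.1714  0.12  ]
 [ 0.4199  0.0961  0.12  ]
 [ 0.4424 -0.1938  0.12  ]] [ 0.57705  -0.037275  0.12    ]
sides [np.float64(0.2923), np.float64(0.2908), np.float64(0.2924), np.float64(0.2931)]
yaw 0.07916933987370718 0.07862649342876306
axle cap [ 0.5765 -0.0364  0.1377] [ 0.5767 -0.0369  0.14  ]
crank top [ 0.5066 -0.0428  0.1717] [ 0.5074 -0.0435  0.17  ] [ 0.5055 -0.0426  0.151 ]
loose [0.5083 0.3191 0.0357] [0.5077 0.3181 0.04  ] [0.5072 0.318  0.034 ]
twin [0.6477 0.0175 0.065 ] [0.6465 0.0212 0.061 ]
p1 [0.5153 0.2228 0.04  ]
p2 [0.5883 0.222  0.04  ]
p3 [0.4262 0.3121 0.04  ]
pu [0.5229 0.4167 0.04  ]
```

Emit:
arm_command(increments=[{"fingers": 60, "dx": -0.7, "dy": -0.53, "dz": 0, "spin": -0.127}, {"fingers": 60, "dx": -0.7, "dy": -0.53, "dz": 0, "spin": -0.127}, {"fingers": 60, "dx": -0.7, "dy": -0.53, "dz": 0, "spin": -0.127}, {"fingers": 60, "dx": -0.7, "dy": -0.53, "dz": 0, "spin": -0.127}, {"fingers": 60, "dx": -0.7, "dy": -0.53, "dz": 0, "spin": -0.127}, {"fingers": 60, "dx": -0.7, "dy": -0.53, "dz": 0, "spin": -0.127}, {"fingers": 60, "dx": -0.7, "dy": -0.53, "dz": 0, "spin": -0.127}, {"fingers": 60, "dx": -0.7, "dy": -0.53, "dz": 0, "spin": -0.127}])

```text
t: 1.3
position: [0.3562, 0.1855, 0.2313]
eef_rot: [0.123, -3.139, -0.001]
contact_force: [-0.3, -0.9, 0.4]
opening: 0.0601
grasp_force: 0.0
```

```bash
cat >> h.py <<'E'
def go(X):
    s=ctrl.sense();R=cv2.Rodrigues(s['eef_rot'])[0]
    print('t',round(s['t'],2),'pos',s['position'].round(4),'open',s['opening'].round(4),'F',s['contact_force'].round(1),'grip',s['grasp_force'],'yaw of y',np.degrees(np.arctan2(R[1,1],R[0,1])).round(2),'d',(R.T@(np.asarray(X)-s['position'])/.4).round(4))
E
python3 -c "
from h import *
go([.5065,-.043,.231]);print(cv2.Rodrigues(ctrl.sense()['eef_rot'])[0].round(3))"
```

```text
Traceback (most recent call last):
  File "h.py", line 15, in go
    print('t',round(s['t'],2),'pos',s['position'].round(4),'open',s['opening'].round(4),'F',s['contact_force'].round(1),'grip',s['grasp_force'],'yaw of y',np.degrees(np.arctan2(R[1,1],R[0,1])).round(2),'d',(R.T@(np.asarray(X)-s['position'])/.4).round(4))
                                                                  ^^^^^^^^^^^^^^^^^^
AttributeError: 'float' object has no attribute 'round'
```

```bash
sed -i "s/s\['opening'\].round(4)/round(s['opening'],4)/" h.py
python3 -c "
from h import *
go([.5065,-.043,.231]);print(cv2.Rodrigues(ctrl.sense()['eef_rot'])[0].round(3))"
```

```text
t 1.3 pos [0.3562 0.1855 0.2313] open 0.0601 F [-0.3 -0.9  0.4] grip 0.0 yaw of y 94.5 d [-3.299e-01 -5.989e-01  3.000e-04]
[[-0.997 -0.078 -0.   ]
 [-0.078  0.997  0.   ]
 [ 0.     0.    -1.   ]]
```

Emit:
arm_command(increments=[{"fingers": 60, "dx": -0.33, "dy": -0.6, "dz": 0, "spin": 0}, {"fingers": 60, "dx": -0.33, "dy": -0.6, "dz": 0, "spin": 0}, {"fingers": 60, "dx": -0.33, "dy": -0.6, "dz": 0, "spin": 0}, {"fingers": 60, "dx": -0.33, "dy": -0.6, "dz": 0, "spin": 0}, {"fingers": 60, "dx": -0.33, "dy": -0.6, "dz": 0, "spin": 0}, {"fingers": 60, "dx": -0.33, "dy": -0.6, "dz": 0, "spin": 0}, {"fingers": 60, "dx": -0.33, "dy": -0.6, "dz": 0, "spin": 0}, {"fingers": 60, "dx": -0.33, "dy": -0.6, "dz": 0, "spin": 0}, {"fingers": 60, "dx": -0.33, "dy": -0.6, "dz": 0.08, "spin": 0}, {"fingers": 60, "dx": -0.33, "dy": -0.6, "dz": 0.16, "spin": 0}, {"fingers": 60, "dx": -0.33, "dy": -0.6, "dz": 0.23, "spin": 0}, {"fingers": 60, "dx": -0.33, "dy": -0.6, "dz": 0.23, "spin": 0}])

```text
t: 2.8
position: [0.5046, -0.0422, 0.1376]
eef_rot: [0.127, -3.134, -0.001]
contact_force: [-0.5, 0.3, 0.4]
opening: 0.0599
grasp_force: 0.0
```

```bash
python3 -c "
from h import *
go([.5065,-.043,.137])
for n,(x,y,w,h) in dict(top=(250,160,180,170),scene=(240,120,200,170)).items():
    c=cam(n);cv2.imwrite(f'pics/g{n}.png',cv2.resize(c['pixels'][y:y+h,x:x+w],None,fx=2,fy=2))
a=cv2.imread('pics/gtop.png');b=cv2.imread('pics/gscene.png');cv2.imwrite('pics/g.png',np.hstack([a,b]))"
```

```text
t 2.8 pos [ 0.5046 -0.0422  0.1376] open 0.0599 F [-0.5  0.3  0.4] grip 0.0 yaw of y 94.64 d [-0.0045 -0.0023  0.0015]
```

View pics/g.png

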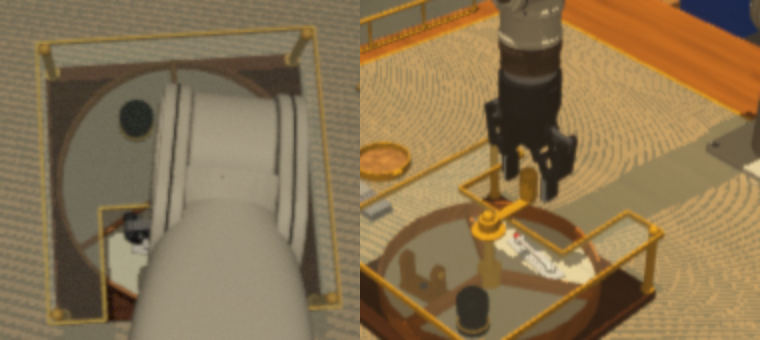

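The crank knob stands between the two open fingers, at scene crop (528,180). I'll close on it gently.

Emit:
arm_command(grip_force=25, increments=[{"fingers": 40, "dx": -0.005, "dy": -0.002, "dz": 0, "spin": 0}, {"fingers": 30, "dx": -0.005, "dy": -0.002, "dz": 0, "spin": 0}, {"fingers": 15, "dx": -0.005, "dy": -0.002, "dz": 0, "spin": 0}, {"fingers": 15, "dx": -0.005, "dy": -0.002, "dz": 0, "spin": 0}, {"fingers": 15, "dx": -0.005, "dy": -0.002, "dz": 0, "spin": 0}, {"fingers": 15, "dx": -0.005, "dy": -0.002, "dz": 0, "spin": 0}])

```text
t: 3.65
position: [0.5098, -0.0441, 0.1404]
eef_rot: [-0.124, 3.137, 0.0]
contact_force: [-0.8, 0.6, 4.7]
opening: 0.0232
grasp_force: 24.7
```

```bash
python3 -c "
from h import *
go([.5065,-.043,.137])
s=ctrl.sense();R=cv2.Rodrigues(s['eef_rot'])[0];c=np.array([.577,-.037]);p=s['position'][:2]-c;print(np.hypot(*p),np.degrees(np.arctan2(*p[::-1]))%360)
for k in range(1,13):
    a=np.radians(10*k);q=np.array([[np.cos(a),-np.sin(a)],[np.sin(a),np.cos(a)]])@p-p
    print(10*k,(R.T@np.r_[q,0]/.4).round(3)[:2])"
```

```text
t 3.65 pos [ 0.5098 -0.0441  0.1404] open 0.0232 F [-0.8  0.6  4.7] grip 24.654717100784183 yaw of y 94.53 d [0.008  0.0033 0.0086]
0.06759482102797137 186.00331743085928
10 [-0.003 -0.029]
20 [-0.012 -0.058]
30 [-0.025 -0.084]
40 [-0.042 -0.108]
50 [-0.064 -0.128]
60 [-0.088 -0.144]
70 [-0.115 -0.156]
80 [-0.144 -0.163]
90 [-0.173 -0.165]
100 [-0.203 -0.161]
110 [-0.231 -0.153]
120 [-0.257 -0.14 ]
```

Emit:
arm_command(increments=[{"fingers": 15, "dx": 0, "dy": 0, "dz": -0.01, "spin": 0}, {"fingers": 15, "dx": -0.003, "dy": -0.031, "dz": -0.01, "spin": 0}, {"fingers": 15, "dx": -0.011, "dy": -0.06, "dz": -0.01, "spin": 0}, {"fingers": 15, "dx": -0.024, "dy": -0.088, "dz": -0.01, "spin": 0}, {"fingers": 15, "dx": -0.041, "dy": -0.113, "dz": -0.01, "spin": 0}, {"fingers": 15, "dx": -0.063, "dy": -0.135, "dz": -0.01, "spin": 0}, {"fingers": 15, "dx": -0.088, "dy": -0.152, "dz": -0.01, "spin": 0}, {"fingers": 15, "dx": -0.116, "dy": -0.165, "dz": -0.01, "spin": 0}, {"fingers": 15, "dx": -0.145, "dy": -0.173, "dz": -0.01, "spin": 0}, {"fingers": 15, "dx": -0.176, "dy": -0.176, "dz": -0.01, "spin": 0}, {"fingers": 15, "dx": -0.207, "dy": -0.173, "dz": -0.01, "spin": 0}, {"fingers": 15, "dx": -0.236, "dy": -0.165, "dz": -0.01, "spin": 0}, {"fingers": 15, "dx": -0.264, "dy": -0.152, "dz": -0.01, "spin": 0}, {"fingers": 15, "dx": -0.264, "dy": -0.152, "dz": -0.01, "spin": 0}, {"fingers": 15, "dx": -0.264, "dy": -0.152, "dz": -0.01, "spin": 0}, {"fingers": 15, "dx": -0.264, "dy": -0.152, "dz": -0.01, "spin": 0}])

```text
t: 5.65
position: [0.6185, -0.0961, 0.1409]
eef_rot: [0.125, -3.136, -0.0]
contact_force: [0.7, 0.9, -26.3]
opening: 0.0229
grasp_force: 27.0
```

```bash
python3 -c "
from h import *
go([.617,-.095,.14])
for n,(x,y,w,h) in dict(top=(250,160,180,170),scene=(210,150,200,170)).items():
    c=cam(n);cv2.imwrite(f'pics/g{n}.png',cv2.resize(c['pixels'][y:y+h,x:x+w],None,fx=2,fy=2))
a=cv2.imread('pics/gtop.png');b=cv2.imread('pics/gscene.png');cv2.imwrite('pics/g2.png',np.hstack([a,b]))"
```

```text
t 5.65 pos [ 0.6185 -0.0961  0.1409] open 0.0229 F [  0.7   0.9 -26.3] grip 26.975974710658193 yaw of y 94.55 d [0.0036 0.003  0.0023]
```

View pics/g2.png

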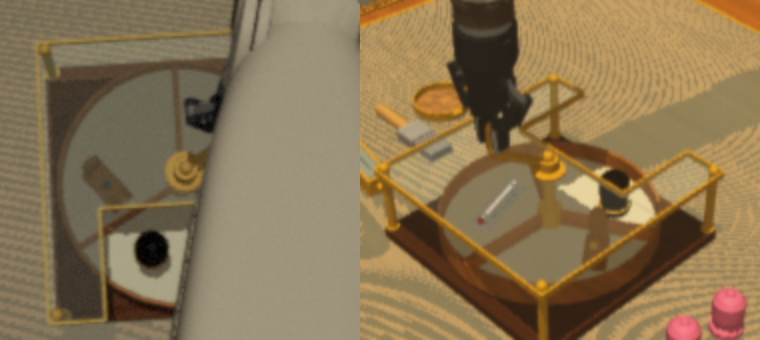

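The twin stands upright in the bay, at top crop (151,249). I'll release the crank and rise.

Emit:
arm_command(increments=[{"fingers": 30, "dx": 0, "dy": 0, "dz": 0.006, "spin": 0}, {"fingers": 45, "dx": 0, "dy": 0, "dz": 0.003, "spin": 0}, {"fingers": 55, "dx": 0, "dy": 0, "dz": 0, "spin": 0}, {"fingers": 60, "dx": 0, "dy": 0, "dz": -0.08, "spin": 0}, {"fingers": 60, "dx": 0, "dy": 0, "dz": -0.2, "spin": 0}, {"fingers": 60, "dx": 0, "dy": 0, "dz": -0.25, "spin": 0}, {"fingers": 60, "dx": 0.2, "dy": 0.5, "dz": -0.25, "spin": 0}, {"fingers": 60, "dx": 0.2, "dy": 0.5, "dz": -0.25, "spin": 0}, {"fingers": 60, "dx": 0.2, "dy": 0.5, "dz": -0.25, "spin": 0}, {"fingers": 60, "dx": 0.2, "dy": 0.5, "dz": -0.25, "spin": 0}, {"fingers": 60, "dx": 0.2, "dy": 0.5, "dz": -0.25, "spin": 0}])

```text
t: 7.12
position: [0.5235, 0.0986, 0.2456]
eef_rot: [-0.13, 3.134, 0.001]
contact_force: [0.1, -1.0, -0.1]
opening: 0.06
grasp_force: 0.0
```

```bash
python3 -c "
from h import *
go([.508,.319,.11]);go([.508,.319,.025])
t=cam('top');s=cam('scene')
cv2.imwrite('pics/t3.png',cv2.resize(t['pixels'][160:330,250:430],None,fx=3.5,fy=3.5,interpolation=cv2.INTER_CUBIC))
"
```

```text
t 7.12 pos [0.5235 0.0986 0.2456] open 0.06 F [ 0.1 -1.  -0.1] grip 0.0 yaw of y 94.75 d [-0.0054  0.5524  0.3392]
t 7.12 pos [0.5235 0.0986 0.2456] open 0.06 F [ 0.1 -1.  -0.1] grip 0.0 yaw of y 94.75 d [-0.0044  0.5523  0.5517]
```

View pics/t3.png

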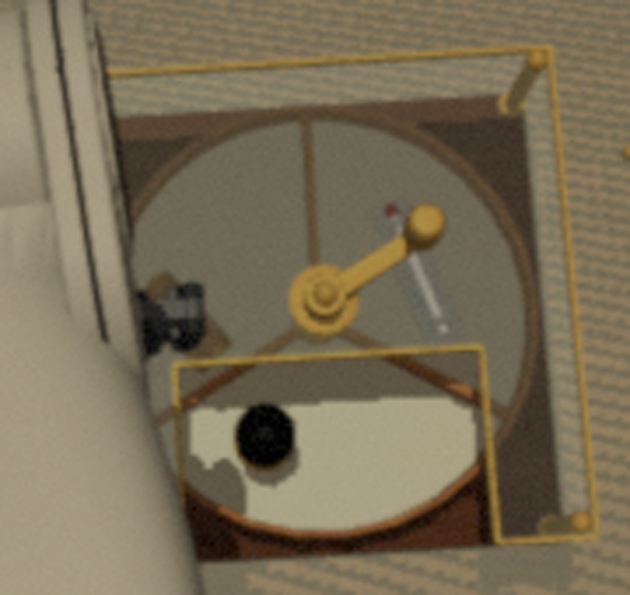

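Emit:
arm_command(increments=[{"fingers": 60, "dx": -0.005, "dy": 0.552, "dz": 0.2, "spin": 0}, {"fingers": 60, "dx": -0.005, "dy": 0.552, "dz": 0.2, "spin": 0}, {"fingers": 60, "dx": -0.005, "dy": 0.552, "dz": 0.2, "spin": 0}, {"fingers": 60, "dx": -0.005, "dy": 0.552, "dz": 0.25, "spin": 0}, {"fingers": 60, "dx": -0.005, "dy": 0.552, "dz": 0.34, "spin": 0}, {"fingers": 60, "dx": -0.005, "dy": 0.552, "dz": 0.34, "spin": 0}, {"fingers": 60, "dx": -0.005, "dy": 0.552, "dz": 0.34, "spin": 0}, {"fingers": 60, "dx": -0.005, "dy": 0.552, "dz": 0.34, "spin": 0}])

```text
t: 8.22
position: [0.51, 0.3168, 0.1097]
eef_rot: [-0.121, 3.136, 0.003]
contact_force: [0.1, 0.8, -0.5]
opening: 0.0599
grasp_force: 0.0
```

```bash
python3 -c "
from h import *
go([.508,.319,.016])
s=cam('scene')
cv2.imwrite('pics/s4.png',cv2.resize(s['pixels'][230:380,340:500],None,fx=3,fy=3,interpolation=cv2.INTER_CUBIC))
t=cam('top')
print('twin',ray(t,265/3.5+250,436/3.5+160,.07))
for z in(.06,.0):print(proj(s,[.508,.319,z]))"
```

```text
t 8.22 pos [0.51   0.3168 0.1097] open 0.0599 F [ 0.1  0.8 -0.5] grip 0.0 yaw of y 94.43 d [0.0053 0.0055 0.2342]
twin [ 0.495  -0.0032  0.07  ]
[428.3 318.6]
[424.7 336.5]
```

View pics/s4.png

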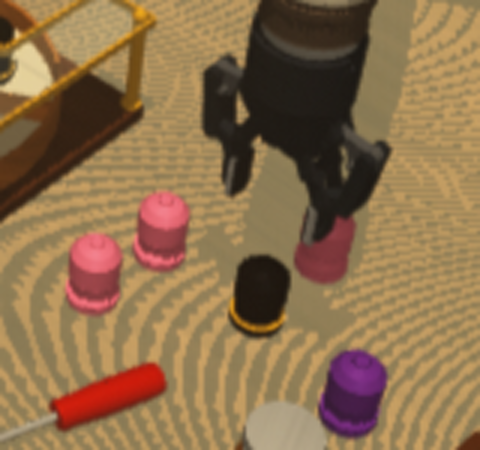

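The open gripper hovers over the knob at crop (260,295), with the neighbours clear. I'll descend and grip.

Emit:
arm_command(grip_force=35, increments=[{"fingers": 60, "dx": 0.005, "dy": 0.005, "dz": 0.08, "spin": 0}, {"fingers": 60, "dx": 0.005, "dy": 0.005, "dz": 0.16, "spin": 0}, {"fingers": 60, "dx": 0.005, "dy": 0.005, "dz": 0.234, "spin": 0}, {"fingers": 60, "dx": 0.005, "dy": 0.005, "dz": 0.234, "spin": 0}, {"fingers": 60, "dx": 0.005, "dy": 0.005, "dz": 0.234, "spin": 0}, {"fingers": 50, "dx": 0.005, "dy": 0.005, "dz": 0.234, "spin": 0}, {"fingers": 44, "dx": 0.005, "dy": 0.005, "dz": 0.234, "spin": 0}, {"fingers": 30, "dx": 0.005, "dy": 0.005, "dz": 0.234, "spin": 0}, {"fingers": 30, "dx": 0.005, "dy": 0.005, "dz": 0.234, "spin": 0}, {"fingers": 30, "dx": 0.005, "dy": 0.005, "dz": 0.234, "spin": 0}, {"fingers": 30, "dx": 0.005, "dy": 0.005, "dz": 0.234, "spin": 0}])

```text
t: 9.7
position: [0.5067, 0.3191, 0.0151]
eef_rot: [-0.124, 3.137, 0.001]
contact_force: [-0.5, -2.0, 6.2]
opening: 0.039
grasp_force: 35.3
```

```bash
python3 -c "
from h import *
go([.508,.319,.016])
"
```

```text
t 9.7 pos [0.5067 0.3191 0.0151] open 0.039 F [-0.5 -2.   6.2] grip 35.340004563331604 yaw of y 94.52 d [-0.0031 -0.0004 -0.0022]
```

Emit:
arm_command(increments=[{"fingers": 30, "dx": 0, "dy": 0, "dz": -0.03, "spin": 0}, {"fingers": 30, "dx": 0, "dy": 0, "dz": -0.1, "spin": 0}, {"fingers": 30, "dx": 0, "dy": 0, "dz": -0.2, "spin": 0}, {"fingers": 30, "dx": 0, "dy": 0, "dz": -0.3, "spin": 0}, {"fingers": 30, "dx": 0, "dy": 0, "dz": -0.4, "spin": 0}, {"fingers": 30, "dx": 0, "dy": 0, "dz": -0.5, "spin": 0}, {"fingers": 30, "dx": 0.01, "dy": -0.1, "dz": -0.5, "spin": 0}, {"fingers": 30, "dx": 0.02, "dy": -0.2, "dz": -0.5, "spin": 0}, {"fingers": 30, "dx": 0.03, "dy": -0.3, "dz": -0.5, "spin": 0}, {"fingers": 30, "dx": 0.04, "dy": -0.4, "dz": -0.5, "spin": 0}, {"fingers": 30, "dx": 0.05, "dy": -0.5, "dz": -0.5, "spin": 0}, {"fingers": 30, "dx": 0.06, "dy": -0.6, "dz": -0.5, "spin": 0}, {"fingers": 30, "dx": 0.07, "dy": -0.7, "dz": -0.5, "spin": 0}, {"fingers": 30, "dx": 0.08, "dy": -0.8, "dz": -0.5, "spin": 0}, {"fingers": 30, "dx": 0.09, "dy": -0.9, "dz": -0.5, "spin": 0}, {"fingers": 30, "dx": 0.1, "dy": -0.98, "dz": -0.5, "spin": 0}, {"fingers": 30, "dx": 0.1, "dy": -0.98, "dz": -0.5, "spin": 0}, {"fingers": 30, "dx": 0.1, "dy": -0.98, "dz": -0.5, "spin": 0}])

```text
t: 11.95
position: [0.4968, -0.0747, 0.2138]
eef_rot: [0.124, -3.139, -0.001]
contact_force: [0.1, 0.1, -1.6]
opening: 0.0392
grasp_force: 35.6
```

```bash
python3 -c "
from h import *
go([.4986,-.0864,.0465])
s=cam('scene')
cv2.imwrite('pics/s5.png',cv2.resize(s['pixels'][130:330,200:420],None,fx=2.5,fy=2.5,interpolation=cv2.INTER_CUBIC))"
```

```text
t 11.95 pos [ 0.4968 -0.0747  0.2138] open 0.0392 F [ 0.1  0.1 -1.6] grip 35.60283601284027 yaw of y 94.53 d [-0.0022 -0.0297  0.4183]
```

View pics/s5.png

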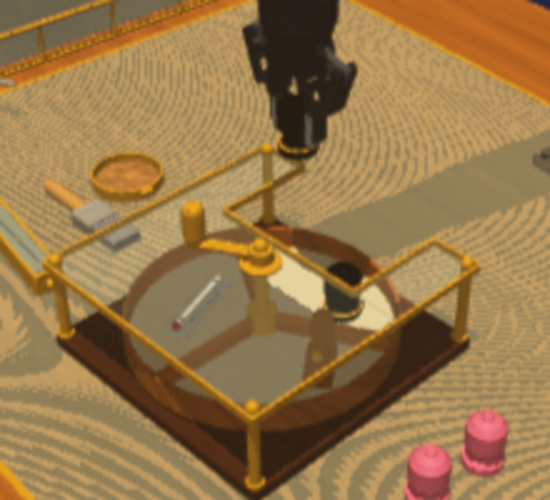

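The knob hangs upright in the grip at crop (297,140), and the twin in the bay at (343,290) has not moved. I'll lower it.

Emit:
arm_command(increments=[{"fingers": 30, "dx": -0.002, "dy": -0.03, "dz": 0, "spin": 0}, {"fingers": 30, "dx": -0.002, "dy": -0.03, "dz": 0.08, "spin": 0}, {"fingers": 30, "dx": -0.002, "dy": -0.03, "dz": 0.16, "spin": 0}, {"fingers": 30, "dx": -0.002, "dy": -0.03, "dz": 0.24, "spin": 0}, {"fingers": 30, "dx": -0.002, "dy": -0.03, "dz": 0.31, "spin": 0}, {"fingers": 30, "dx": -0.002, "dy": -0.03, "dz": 0.36, "spin": 0}, {"fingers": 30, "dx": -0.002, "dy": -0.03, "dz": 0.39, "spin": 0}, {"fingers": 30, "dx": -0.002, "dy": -0.03, "dz": 0.395, "spin": 0}, {"fingers": 30, "dx": -0.002, "dy": -0.03, "dz": 0.395, "spin": 0}, {"fingers": 30, "dx": -0.002, "dy": -0.03, "dz": 0.395, "spin": 0}])

```text
t: 13.25
position: [0.4982, -0.0853, 0.0555]
eef_rot: [0.127, -3.138, -0.005]
contact_force: [-1.2, 5.5, -2.6]
opening: 0.039
grasp_force: 38.3
```

```bash
python3 -c "
from h import *
go([.4986,-.0864,.0455])"
```

```text
t 13.25 pos [ 0.4982 -0.0853  0.0555] open 0.039 F [-1.2  5.5 -2.6] grip 38.281704783439636 yaw of y 94.62 d [-0.0008 -0.0029  0.025 ]
```

Emit:
arm_command(increments=[{"fingers": 30, "dx": 0, "dy": 0.01, "dz": -0.01, "spin": 0}, {"fingers": 30, "dx": 0, "dy": 0.02, "dz": -0.01, "spin": 0}, {"fingers": 30, "dx": 0, "dy": 0.02, "dz": 0, "spin": 0}, {"fingers": 30, "dx": 0, "dy": 0.02, "dz": 0, "spin": 0}, {"fingers": 30, "dx": 0, "dy": 0.02, "dz": 0, "spin": 0}])

```text
t: 13.88
position: [0.498, -0.0791, 0.0556]
eef_rot: [0.124, -3.139, 0.0]
contact_force: [-0.1, -0.6, -1.6]
opening: 0.0389
grasp_force: 37.9
```

```bash
python3 -c "
from h import *
go([.4986,-.0784,.0455])
a=[cam(n)['pixels'] for n in('top','scene')]
a=[cv2.resize(i[y:y+130,x:x+130],None,fx=3,fy=3,interpolation=cv2.INTER_CUBIC) for i,x,y in((a[0],280,200),(a[1],270,180))]
cv2.imwrite('pics/s6.png',np.hstack(a))"
```

```text
t 13.88 pos [ 0.498  -0.0791  0.0556] open 0.0389 F [-0.1 -0.6 -1.6] grip 37.93177664279938 yaw of y 94.53 d [-0.0016  0.0018  0.0252]
```

View pics/s6.png

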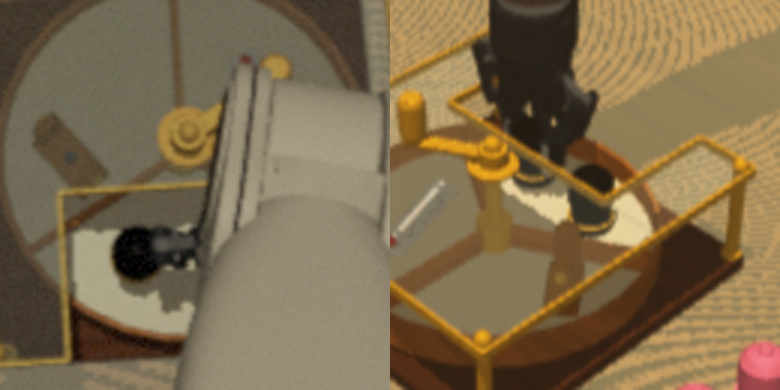

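The contact force is gone, so the outer knuckle had grazed the bay edge. The knob hovers beside the twin, which is at left crop (137,252). I'll shift 4 mm toward the twin and set it down.

Emit:
arm_command(increments=[{"fingers": 30, "dx": 0, "dy": 0.01, "dz": 0.005, "spin": 0}, {"fingers": 30, "dx": 0, "dy": 0.01, "dz": 0.012, "spin": 0}, {"fingers": 30, "dx": 0, "dy": 0.01, "dz": 0.018, "spin": 0}, {"fingers": 30, "dx": 0, "dy": 0.01, "dz": 0.023, "spin": 0}, {"fingers": 30, "dx": 0, "dy": 0.01, "dz": 0.025, "spin": 0}, {"fingers": 30, "dx": 0, "dy": 0.01, "dz": 0.025, "spin": 0}])

```text
t: 14.72
position: [0.4978, -0.0751, 0.0456]
eef_rot: [0.124, -3.139, -0.0]
contact_force: [-0.2, -0.2, -1.3]
opening: 0.0391
grasp_force: 37.9
```

```bash
python3 -c "
from h import *
go([.4986,-.075,.0451])"
```

```text
t 14.72 pos [ 0.4978 -0.0751  0.0456] open 0.0391 F [-0.2 -0.2 -1.3] grip 37.931917905807495 yaw of y 94.54 d [-0.0021 -0.      0.0014]
```

Not quite touching yet.

Emit:
arm_command(increments=[{"fingers": 30, "dx": 0, "dy": 0, "dz": 0.002, "spin": 0}, {"fingers": 30, "dx": 0, "dy": 0, "dz": 0.004, "spin": 0}, {"fingers": 30, "dx": 0, "dy": 0, "dz": 0.004, "spin": 0}, {"fingers": 30, "dx": 0, "dy": 0, "dz": 0.004, "spin": 0}])

```text
t: 15.22
position: [0.498, -0.0752, 0.0451]
eef_rot: [-0.124, 3.138, -0.001]
contact_force: [-2.7, -0.4, 5.3]
opening: 0.0393
grasp_force: 38.8
```

Touchdown: the force has gone from -1.3 to +5.3 N. I'll open gently and rise.

Emit:
arm_command(increments=[{"fingers": 41, "dx": 0, "dy": 0, "dz": 0.002, "spin": 0}, {"fingers": 44, "dx": 0, "dy": 0, "dz": 0.002, "spin": 0}, {"fingers": 47, "dx": 0, "dy": 0, "dz": 0.002, "spin": 0}, {"fingers": 48, "dx": 0, "dy": 0, "dz": 0.002, "spin": 0}, {"fingers": 48, "dx": 0, "dy": 0, "dz": 0.002, "spin": 0}])

```text
t: 15.85
position: [0.4978, -0.075, 0.0432]
eef_rot: [0.124, -3.139, -0.0]
contact_force: [0.3, 0.6, -0.5]
opening: 0.0474
grasp_force: 0.0
```

```bash
python3 -c "
from h import *
go([.4986,-.075,.0451])"
```

```text
t 15.85 pos [ 0.4978 -0.075   0.0432] open 0.0474 F [ 0.3  0.6 -0.5] grip 0.0 yaw of y 94.54 d [-0.0021 -0.0001 -0.0047]
```

Emit:
arm_command(increments=[{"fingers": 48, "dx": 0, "dy": 0, "dz": -0.03, "spin": 0}, {"fingers": 48, "dx": 0, "dy": 0, "dz": -0.08, "spin": 0}, {"fingers": 48, "dx": 0, "dy": 0, "dz": -0.15, "spin": 0}, {"fingers": 48, "dx": 0, "dy": 0, "dz": -0.25, "spin": 0}, {"fingers": 48, "dx": 0, "dy": 0, "dz": -0.38, "spin": 0}, {"fingers": 48, "dx": 0, "dy": 0, "dz": -0.45, "spin": 0}, {"fingers": 48, "dx": 0.1, "dy": 0.5, "dz": -0.45, "spin": 0}, {"fingers": 48, "dx": 0.1, "dy": 0.7, "dz": -0.45, "spin": 0}, {"fingers": 48, "dx": 0.1, "dy": 0.7, "dz": -0.45, "spin": 0}, {"fingers": 48, "dx": 0.1, "dy": 0.7, "dz": -0.45, "spin": 0}, {"fingers": 48, "dx": 0.1, "dy": 0.7, "dz": -0.45, "spin": 0}, {"fingers": 48, "dx": 0.1, "dy": 0.7, "dz": -0.45, "spin": 0}, {"fingers": 48, "dx": 0.1, "dy": 0.7, "dz": -0.45, "spin": 0}])

```text
t: 17.48
position: [0.4358, 0.2005, 0.2238]
eef_rot: [-0.124, 3.139, -0.001]
contact_force: [0.0, -0.1, 0.3]
opening: 0.0479
grasp_force: 0.0
```

```bash
python3 -c "
from h import *
go([.4986,-.075,.0451])
a=[cam(n)['pixels'] for n in('top','scene')]
a=[cv2.resize(i[y:y+190,x:x+190],None,fx=2.1,fy=2.1,interpolation=cv2.INTER_CUBIC) for i,x,y in((a[0],250,150),(a[1],220,160))]
cv2.imwrite('pics/s7.png',np.hstack(a))"
```

```text
t 17.48 pos [0.4358 0.2005 0.2238] open 0.0479 F [ 0.  -0.1  0.3] grip 0.0 yaw of y 94.54 d [-0.1017 -0.6988  0.447 ]
```

View pics/s7.png

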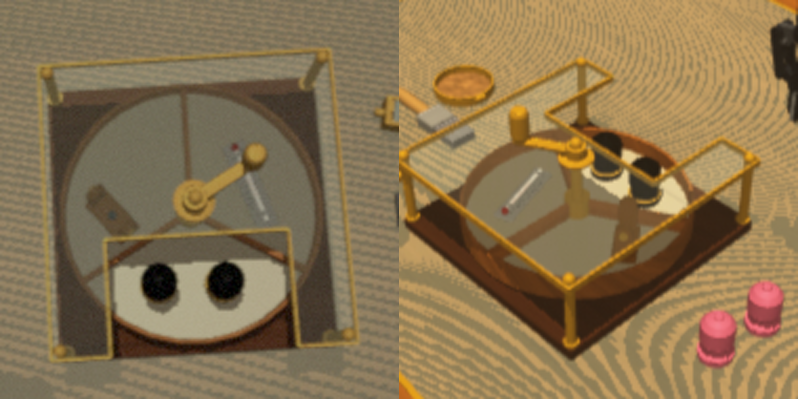

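Both knobs stand upright side by side in the bay compartment, at left crop (159,282) and (225,281). The bracket and thermometer holder still sit in their own compartments, so I'll hand the job in.

```bash
python3 -c "
from h import *
print(ctrl.close_job())"
```

```text
the job is handed in; nothing more can be done
None
```

I turned the tray about 120° anticlockwise and stood the loose knob upright beside its twin in the front compartment; on the way down the gripper lightly brushed the cover's bay edge (about 5 N). The job was handed in at about 17.5 s, and no verdict was shown.

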